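# Run in a lazy Susan: flick it spinning, brake it at the posts

## Task

The lazy Susan's new bearing is being run in. With the outside of the fingers flick the upright knob near the platter's rim so that the platter spins freely counter-clockwise (seen from above), and let the knob run past the two index posts at least once with nothing touching the platter; then, on a later pass, brake it with a fingertip pressed on the flat wood (leave the knob alone now, and don't bear down hard) so that it first comes to rest with the knob between the two posts, and take the hand clear. Pick nothing up: the wax tin stays riding at the platter's middle and the other things on the bench stay where they are.

Things in the scene. Friction and masses are not known exactly. Their poses are not given: they have to be found in the camera images.
- susan: The lazy Susan's foot, fixed to the bench but placed and turned differently each time: a dark steel disc 210 mm across and 12 mm high. Origin on the bench at the platter's axis of rotation, z up. Its x axis points from the hub to the middle of the two index posts, which stand on a tongue of the foot outside the platter: dark square posts 10 mm thick, 78 mm high, centred 165 mm from the axis and 35 mm either side of the x axis (y = -35 and +35).
- spin (a joint): Rotation of the platter on its foot in rad, growing counter-clockwise seen from above and counting on over whole turns. At 0 (and every multiple of 2 pi) the knob is exactly midway between the posts; it starts somewhere from 1.6 to 4.6, at rest. The bearing has no stops and very little drag: left alone it loses about 0.1 rad/s each second at a crawl and 0.3 at 3 rad/s, so a start at 2.5 rad/s carries it about two turns.
- platter: Round oak platter 280 mm across, 22 mm thick, about 1 kg. Origin at its underside's centre; its flat top is 46 mm above the bench. The ring of top 35 to 100 mm from the axis is free for braking; a light fingertip there stops it almost at once. The bearing is sprung: under a finger the platter sinks from about 5 N on, 1 mm for every further 3 N, up to 8 mm, and comes back up when released.
- knob: Upright round wooden knob fixed to the platter, of the same oak, 22 mm across and 32 mm tall; its axis is 115 mm from the platter's axis. Origin at the centre of its foot, on the platter's top (46 mm above the bench); its top is 78 mm above the bench.
- park (a point): Point fixed to the foot on the platter's top plane, 115 mm from the axis on the line to the middle of the posts: where the knob's foot is when it is exactly midway between the posts.
- tin: Loose round wax tin 56 mm across, 24 mm high, 0.12 kg, riding at the platter's centre (within a few mm). Origin at the centre of its underside, on the platter's top. To be left there.
- jar: Bystander: amber glass jar 60 mm across, 95 mm high. Origin under its centre. Leave alone.
- mug: Bystander: white mug 76 mm across, 85 mm high. Origin under its centre. Leave alone.
- can: Bystander: steel can 72 mm across, 100 mm high. Origin under its centre. Leave alone.
- sander: Bystander: cork sanding block 110 x 65 x 28 mm. Origin under its centre. Leave alone.
- brush: Bystander: brush lying on the bench, about 200 mm long. Leave alone.
- offcut: Bystander: light wooden offcut 70 x 120 x 25 mm. Origin under its centre. Leave alone.
Mind the look-alikes: they are no part of the job. Of the things that look like the tin, the largest one is meant.

How it is judged:
On the way, in this order (a step that is already met when the one before it is completed fails the run):
1. the platter has been flicked and spins counter-clockwise by itself, faster than 0.8 rad/s, untouched (velocity of joint spin above 0.8 rad/s and contact force between each of the fingers, the arm and platter below 0.05 N), for 0.2 s.
2. the knob has run past the posts once (spin beyond 6.75), the platter untouched and turning faster than 0.3 rad/s (value of joint spin above 6.75 rad and velocity of joint spin above 0.3 rad/s and contact force between each of the fingers, the arm and platter below 0.05 N), for 0.1 s.
3. a finger on the platter has stopped it on a later pass with the knob between the posts (value of joint spin above 10 rad and horizontal distance between knob and park below 0.025 m and velocity of joint spin between -0.05 and 0.05 rad/s and contact force between the fingers and platter above 0.3 N), for 0.15 s.
At the end, for the whole second after the job is handed in: The platter is at rest, on a later pass than the first, with the knob's axis within 25 mm of the point midway between the posts (about 12 degrees either side), the tin still upright on the platter within 30 mm of its axis, and every bystander within 30 mm of where it stood (value of joint spin above 10 rad and horizontal distance between knob and park below 0.025 m and velocity of joint spin between -0.05 and 0.05 rad/s and horizontal distance between tin and susan below 0.03 m and height (world z) of tin between 0.036 and 0.056 m and angle between tin's own z axis and vertical below 0.2 rad and distance of each of jar, mug, can, sander, brush, offcut from where it was at the start of the episode below 0.03 m); the robot touches nothing.
It fails at once if after its free pass the platter came to rest with the knob away from the posts (value of joint spin above 6.75 rad and velocity of joint spin below 0.02 rad/s and horizontal distance between knob and park above 0.028 m).
It fails at once if the platter was touched while the knob first ran past the posts, or the knob was touched after that ((value of joint spin between 6.05 and 6.75 rad and contact force between the fingers and platter above 0.3 N) or (value of joint spin above 6.75 rad and contact force between the fingers and knob above 0.3 N)).
It fails at once if the platter was pressed with more than 40 N (contact force between the fingers and platter above 40 N).
It fails at once if the wax tin was lifted, tipped or shoved off the middle (height (world z) of tin above 0.062 m or angle between tin's own z axis and vertical above 0.4 rad or horizontal distance between tin and susan above 0.035 m).
It fails at once if a bystander was lifted or moved (distance of any of jar, mug, can, sander, brush, offcut from where it was at the start of the episode above 0.03 m).
It also fails if it takes over 54 s, if anything falls off the work surface, if the arm or the gripper's body presses on something with over 40 N, if the wrist force passes 120 N, or if a joint passes its speed limit or range.

## Robot

A 7-joint arm with a two-finger parallel gripper is mounted at the origin on the work surface. World frame = base frame: x ahead of the robot, y to its left, z up, the work surface at z = 0. Lengths are in m, angles in rad, forces in N, time in s.
With the tool pointing down it reaches from about 0.4 to 0.85 m from the base axis. Payload 10.4 kg.
Tool frame: the origin (TCP) lies on the mounting face of the last link; the fingertips stand 173 mm ahead of it and the grasp point (between the pads) lies 155 mm ahead of it (manip.tip_extent is the distance from the TCP to the fingertips, in m); z points along the fingers, y is the line along which they close (so a half turn about z gives the same grasp; the last joint's range is limited). The gripper opens to 85 mm and grips with 20 to 120 N. Pads are 22 mm wide; open, the fingers measure 114 mm over their backs; the gripper's body (76 mm by 85 mm) begins 54 mm behind the grasp point. The pads swing forward as they close: fully open they stand 13 mm farther back than shut.
Start: joints at [1.161, 0.332, -0.065, 1.46, 0.022, 1.35, -0.088], TCP at [0.236, -0.579, 0.405] pointing down, gripper open.
Joint ranges: [-2.6, 2.6], [-0.5, 2.12], [-1.47, 1.34], [0.16, 2.42], [-1.27, 4.41], [0.06, 2.06], [-2.6, 2.6]. Speed limits (rad/s): [2.22, 2.22, 2.79, 2.79, 3.14, 3.14, 3.14].

## Interface

Orientations are given as a unit quaternion [x, y, z, w].
In Python, from workcell import manip gives the robot as it stands.
- The arm moves only by the tool move_arm, never from a script. Its argument "plan" is one flat list of numbers, 7 for each row, row after row: the turn, a rotation vector about the tool's x, y, z in rad, then the shift along the tool's x, y, z in m, then the finger opening in m, from 0 to 0.0854. In form: [ax, ay, az, dx, dy, dz, gripper, ax, ay, az, dx, dy, dz, gripper, ...]. A call has 1 to 12 rows; each row is the pose to reach, as a shift and turn from the pose commanded when the call began, along the tool's axes at that moment; what a row does not reach only later rows make up. A row lasts 1/8 s, in which the tool goes at most 62.5 mm and 10.7 degrees, less where a joint would pass 70% of its speed; a pose out of reach is approached as far as the arm can. A call with a gripper value outside its range is refused whole. The fingers move at their own pace and stop on an object; "squeeze" is the grip in N (left out, the last holds). Time passes only in rows, so rows that repeat a pose let the fingers close. It gives the time, the measured TCP pose, the force, the opening and the grip force at its end, in the units of the state.
- manip.get_obs(): the state, without advancing time (a new reading comes with each control period).
- manip.camera(name): name is "scene" or "side" or "wrist"; returns a dict with "color" (480x640x3 uint8, red, green, blue), "fx", "fy", "cx", "cy" (pixels), "dist" ([k1, k2, p1, p2, k3] as OpenCV has them; the pictures are not rectified), "cam_to_world" (4x4, takes a point from camera to world coordinates); the wrist camera has in their place "mount" (4x4, takes a point from camera to tool coordinates, whose origin is the TCP and whose axes are the flange's). Camera axes: x right, y down, z forward; pixel columns grow to the right and rows downward; lengths in m; the calibration is good to about 2 mm. A picture is of the moment at which its call begins: read the wrist's pose just before it. There is no depth.
- manip.hand_in(): hands the job in; it is judged then, once.
Trained networks look in a picture, given as the dict that the camera call returned (one of the last four; its "shot" number tells which), for a name from the list of things; names that differ only in an ending like _2 or _b are one class to them, and where a whole thing is asked for, a point or a joint stands for the part that bears it (a point fixed in the world has none). Each returns a list of dicts, best first, with "conf" (0 to 1); they miss things now and then, are a little off and sometimes report something else, mostly with a low value. They report only what shows in the picture. A call takes as long as a camera call. They do not tell look-alikes from the thing itself.
- manip.look_for(picture, label): "position" ([x, y, z] in m, in the coordinates of the camera as it stood for that picture, good to about 4 mm: the middle of the surface that is visible of it).
- manip.silhouettes(picture, label): "pixels" (480x640 bool, what is visible of it).
- manip.tip_of(picture, label): "position" ([x, y, z] in m, in the coordinates of the camera as it stood for that picture, good to about 4 mm: a listed point, or the origin of a listed thing).
The state is a dict: "clock": time; "joint_pos": joint angles; "joint_velocities": joint speeds; "tau": joint torques, N m; "position": TCP position; "ee_rot": TCP orientation; "ft_force": force on the tool from outside, world axes, zero at the start; "torque": the same for the moment, N m; "grip_width": opening from 0.0 (shut) to 1.0 (fully open); "grasp_force": force on a finger pad.
Only numpy, scipy, OpenCV 4.12 (cv2) and the standard library are available. Lean on these libraries where they do the work, as an engineer would, in place of code of your own. Each camera call takes 0.05 s, during which the arm holds its last target. There are 200 camera calls.

## Working session

There is one attempt and no reset: what is moved stays moved. The work goes in short steps, Python scripts to look and compute and a tool call to move; the robot and the scene stay as the last step left them, time stands still between calls to the robot, and variables do not carry over. Pictures are saved under pics/ and viewed, at most 10 in all, crops included, and the job is handed in when it is done.

Besides the shell and the picture viewer there is one more tool, called after "Request:" by a JSON object that holds its "name" and its "arguments", one argument or row to a line. move_arm: Moves the arm, as the interface text tells. Its arguments: {"type":"object","properties":{"plan":{"type":"array","items":{"type":"number"}},"squeeze":{"type":"number"}},"required":["plan"]}

```bash
mkdir -p pics; ls
cat > h.py <<'E'
import numpy as np, cv2
from scipy.spatial.transform import Rotation as R
from workcell import manip
def T(o):
    M=np.eye(4); M[:3,:3]=R.from_quat(o['ee_rot']).as_matrix(); M[:3,3]=o['position']; return M
def w(cam,p): return (cam['cam_to_world']@np.append(p,1))[:3]
def ray(cam,uv,z):
    K=np.array([[cam['fx'],0,cam['cx']],[0,cam['fy'],cam['cy']],[0,0,1]])
    n=cv2.undistortPoints(np.array([[uv]],float),K,np.array(cam['dist']))[0,0]
    M=cam['cam_to_world']; d=M[:3,:3]@[n[0],n[1],1]; return M[:3,3]+d*(z-M[2,3])/d[2]
E
python3 - <<'E'
from h import *
o=manip.get_obs(); print(o)
for n in ['scene','side']:
    c=manip.camera(n); cv2.imwrite(f'pics/{n}0.png',c['color'][:,:,::-1])
    print(n,c['cam_to_world'][:3,3])
    for f,l in [('tip_of','susan'),('tip_of','park'),('tip_of','knob'),('tip_of','tin'),('tip_of','platter'),('look_for','knob'),('tip_of','jar'),('tip_of','mug'),('tip_of','can'),('tip_of','sander'),('look_for','brush'),('tip_of','offcut')]:
        print(f,l,[(np.round(w(c,d['position']),3).tolist(),round(d['conf'],2)) for d in getattr(manip,f)(c,l)][:4])
E
```

```text
pics
{'clock': 0.0, 'joint_pos': array([ 1.16139834,  0.3328942 , -0.06471829,  1.46097081,  0.02157564,
        1.3499151 , -0.08851237]), 'joint_velocities': array([-0.00015135,  0.00054894, -0.00156185,  0.00114003, -0.0010072 ,
        0.0015528 , -0.00037935]), 'tau': array([-1.15320063e-04, -6.25426698e+01,  4.91819100e-02, -3.91602802e+01,
        1.59689347e-02,  9.82322905e-03,  1.68176769e-05]), 'position': array([ 0.23573172, -0.57869152,  0.40388776]), 'ee_rot': array([ 9.81354325e-01,  1.92205961e-01, -1.63527887e-04, -7.28387156e-04]), 'ft_force': array([-0.78614672, -0.13214598,  0.4898682 ]), 'torque': array([-0.06070993, -0.03443747,  0.0075332 ]), 'grasp_force': 0.0, 'grip_width': 0.9980494576284882}
scene [ 1.11995439 -0.79869809  0.79016138]
tip_of susan [([0.693, 0.358, 0.001], 0.63), ([0.568, 0.052, 0.001], 0.62), ([0.679, -0.383, -0.0], 0.54)]
tip_of park [([0.531, 0.161, 0.047], 0.9)]
tip_of knob [([0.649, -0.032, 0.048], 0.63)]
tip_of tin [([0.507, -0.196, 0.0], 0.89), ([0.571, 0.051, 0.046], 0.82), ([0.634, -0.203, -0.0], 0.77)]
tip_of platter [([0.567, 0.05
[... 372 characters left out ...]
0.41369707 0.78208868 0.93818553]
tip_of susan [([0.569, 0.043, -0.001], 0.6)]
tip_of park [([0.531, 0.161, 0.045], 0.74)]
tip_of knob [([0.648, -0.036, 0.047], 0.47)]
tip_of tin [([0.567, 0.045, 0.047], 0.92), ([0.505, -0.198, -0.001], 0.82), ([0.632, -0.203, 0.001], 0.59)]
tip_of platter [([0.568, 0.05, 0.022], 0.75)]
look_for knob [([0.647, -0.029, 0.069], 0.43)]
tip_of jar [([0.555, 0.377, -0.001], 0.65)]
tip_of mug [([0.698, 0.356, -0.001], 0.62), ([0.418, 0.413, -0.002], 0.23)]
tip_of can [([0.557, -0.388, 0.001], 0.76)]
tip_of sander [([0.415, -0.38, 0.002], 0.9)]
look_for brush [([0.55, 0.089, 0.05], 0.75), ([0.393, 0.418, 0.018], 0.68)]
tip_of offcut [([0.675, -0.389, 0.001], 0.57)]
```

View pics/scene0.png

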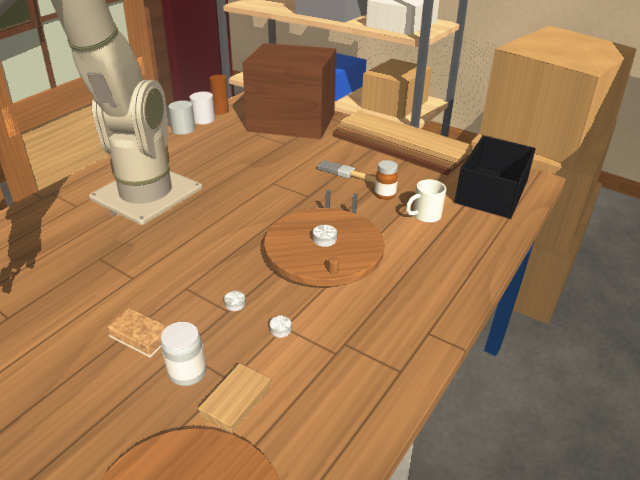

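View pics/side0.png

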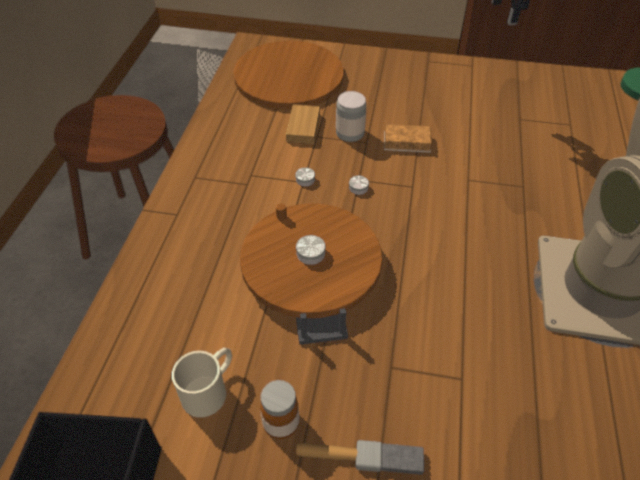

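```bash
cat >> h.py <<'E'
A=np.array([.568,.0485]); PARK=np.arctan2(.161-A[1],.531-A[0]); TIP=manip.tip_extent
def rel(tip,ydeg=None):
    "rotvec and shift (tool axes) to put fingertip at world tip, tool straight down, y axis at ydeg"
    M=T(manip.get_obs())
    y=M[:2,1] if ydeg is None else np.array([np.cos(np.radians(ydeg)),np.sin(np.radians(ydeg))]); y=y/np.hypot(*y)
    Y=np.array([*y,0]);Z=np.array([0,0,-1.]);G=np.c_[np.cross(Y,Z),Y,Z]
    p=np.array(tip)+[0,0,TIP]
    return np.round(np.r_[R.from_matrix(M[:3,:3].T@G).as_rotvec(),M[:3,:3].T@(p-M[:3,3])],4)
def knob(n):
    t=manip.get_obs()['clock'];c=manip.camera(n); r=[]
    for d in manip.tip_of(c,'knob'):
        p=w(c,d['position']); v=p[:2]-A
        if abs(np.hypot(*v)-.115)<.02: r.append((round(t,3),n,np.round(p,3).tolist(),round(d['conf'],2),round((np.arctan2(v[1],v[0])-PARK)%(2*np.pi),3)))
    return r[:1]
E
python3 - <<'E'
from h import *
print(TIP,np.degrees(PARK)); print(rel([.629,-.075,.23],-118)); print(knob('side'))
E
```

```text
0.1734 108.20546094659875
[ 1.000e-04 -1.000e-04  8.755e-01  5.542e-01 -3.183e-01  1.300e-03]
[(1.3, 'side', [0.647, -0.035, 0.043], 0.69, np.float64(3.584))]
```

Request:
{"name": "move_arm", "arguments": {
  "plan": [0,0,0.12,0.05,-0.029,0,0,0,0,0.24,0.1,-0.058,0,0,0,0,0.36,0.15,-0.087,0,0,0,0,0.48,0.2,-0.116,0,0,0,0,0.6,0.25,-0.145,0,0,0,0,0.72,0.3,-0.173,0,0,0,0,0.84,0.35,-0.202,0,0,0,0,0.8755,0.4,-0.231,0,0,0,0,0.8755,0.45,-0.259,0,0,0,0,0.8755,0.5,-0.288,0,0,0,0,0.8755,0.554,-0.318,0,0,0,0,0.8755,0.554,-0.318,0,0]
}}

```text
clock: 2.9
position: [0.6306, -0.0696, 0.404]
ee_rot: [0.971, -0.238, -0.0, -0.002]
ft_force: [-1.6, -1.1, -0.1]
grip_width: -0.0
grasp_force: 0.0
```

Run:
```python
from h import *
o=manip.get_obs(); print(o['clock'],o['position'],o['joint_pos'],o['grip_width']); print(rel([.629,-.075,.054],-118)); print(rel([.629,-.075,.10],-118))
```

```text
2.9 [ 0.63059539 -0.06962141  0.40402522] [ 0.32695495  0.37995278 -0.38079142  1.41870462  0.13783846  1.36970928
 -2.10827119] -0.00025956834370300427
[-0.0028  0.0016  0.0079  0.0014  0.006   0.1766]
[-0.0028  0.0016  0.0079  0.0013  0.0059  0.1306]
```

Request:
{"name": "move_arm", "arguments": {
  "plan": [0,0,0,0,0,0.02,0,0,0,0,0,0,0.07,0,0,0,0,0,0,0.12,0,0,0,0,0,0,0.16,0,0,0,0,0,0,0.172,0,0,0,0,0,0,0.172,0,0,0,0,0,0,0.172,0]
}}

```text
clock: 3.78
position: [0.6296, -0.0755, 0.2348]
ee_rot: [0.97, -0.242, 0.002, -0.0]
ft_force: [0.6, 0.4, -0.1]
grip_width: 0.003
grasp_force: 0.0
```

Run:
```python
from h import *
o=manip.get_obs(); print(o['clock'],o['position'],o['ft_force']); print(rel([.629,-.075,.054],-118));print(knob('side'))
c=manip.camera('scene');cv2.imwrite('pics/a.png',c['color'][150:350,200:450,::-1].repeat(3,0).repeat(3,1))
```

```text
3.775 [ 0.62964516 -0.07550261  0.23483845] [ 0.6335688   0.41275249 -0.08903548]
[-0.001  -0.0029 -0.0003 -0.0008 -0.0001  0.0074]
[]
```

View pics/a.png

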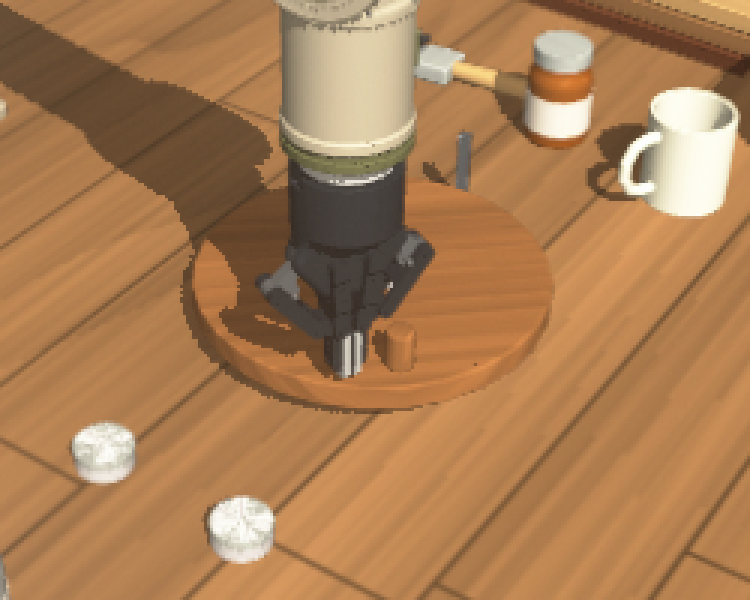

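Request:
{"name": "move_arm", "arguments": {
  "plan": [0,0,0,0,0,0.006,0,0,0,0,0,-0.008,0.006,0,0,0,0,0,-0.024,0.006,0,0,0,0,0,-0.048,0.006,0,0,0,0,-0.001,-0.075,0.006,0,0,0,0,-0.004,-0.101,0.006,0,0,0,0,-0.006,-0.103,0.004,0,0,0,0,-0.02,-0.1,-0.015,0,0,0,0,-0.045,-0.08,-0.025,0]
}}

```text
clock: 5.05
position: [0.627, 0.0179, 0.2585]
ee_rot: [0.97, -0.241, 0.001, -0.001]
ft_force: [-0.5, -0.8, 0.4]
grip_width: 0.001
grasp_force: 0.0
```

Run:
```python
from h import *
for i in range(3): print(knob('side'))
c=manip.camera('scene');print(manip.get_obs()['clock'],[np.round(w(c,d['position']),3) for d in manip.tip_of(c,'tin')])
```

```text
[(5.05, 'side', [0.651, 0.131, 0.045], 0.73, np.float64(5.176))]
[(5.15, 'side', [0.631, 0.146, 0.043], 0.49, np.float64(5.388))]
[(5.25, 'side', [0.612, 0.158, 0.045], 0.75, np.float64(5.584))]
5.4 [array([ 0.506, -0.194, -0.004]), array([0.569, 0.048, 0.048]), array([ 0.631, -0.205, -0.   ])]
```

Request:
{"name": "move_arm", "arguments": {
  "plan": [0,0,0,0,0,0,0,0,0,0,0,0,0,0,0,0,0,0,0,0,0,0,0,0,0,0,0,0,0,0,0,0,0,0,0,0,0,0,0,0,0,0,0,0,0,0,0,0.01,0,0,0,0,0,0,0.02,0,0,0,0,0,0,0.03,0,0,0,0,0,0,0.03,0,0,0,0,0,0,0.03,0]
}}

```text
clock: 6.82
position: [0.6268, 0.0165, 0.2278]
ee_rot: [0.97, -0.242, 0.0, -0.0]
ft_force: [1.4, -0.6, 0.7]
grip_width: -0.003
grasp_force: 0.0
```

Run:
```python
from h import *
print(manip.get_obs()['position'],manip.get_obs()['clock'])
for i in range(2): print(knob('side'),knob('scene'))
print(manip.get_obs()['clock'],T(manip.get_obs())[:3,3]-[0,0,TIP])
```

```text
[0.62682961 0.01649341 0.22782145] 6.825
[(6.825, 'side', [0.505, -0.047, 0.047], 0.58, np.float64(2.243))] [(6.925, 'scene', [0.524, -0.052, 0.045], 0.73, np.float64(2.415))]
[(7.025, 'side', [0.541, -0.06, 0.045], 0.64, np.float64(2.578))] [(7.125, 'scene', [0.561, -0.058, 0.045], 0.48, np.float64(2.755))]
7.225 [0.62676491 0.0164076  0.05447253]
```

Request:
{"name": "move_arm", "arguments": {
  "plan": [0,0,0,0,0,0.003,0,0,0,0,0,0,0.003,0,0,0,0,0,0,0.003,0,0,0,0,0,0,0.003,0,0,0,0,0,0,0.003,0,0,0,0,0,0,0.003,0,0,0,0,0,0,0.003,0,0,0,0,0,0,0.003,0,0,0,0,0,0,0.003,0]
}}

```text
clock: 8.35
position: [0.6267, 0.0164, 0.2247]
ee_rot: [0.97, -0.242, 0.0, 0.0]
ft_force: [0.5, 0.3, 0.4]
grip_width: -0.001
grasp_force: 0.0
```

Run:
```python
from h import *
for i in range(3): print(knob('side'))
print(manip.get_obs()['clock'],T(manip.get_obs())[:3,3]-[0,0,TIP])
```

```text
[(8.35, 'side', [0.685, 0.065, 0.044], 0.71, np.float64(4.531))]
[(8.45, 'side', [0.681, 0.076, 0.044], 0.72, np.float64(4.63))]
[(8.55, 'side', [0.674, 0.091, 0.046], 0.7, np.float64(4.777))]
8.65 [0.62673535 0.01638773 0.05133331]
```

Request:
{"name": "move_arm", "arguments": {
  "plan": [0,0,0,0,0,0,0,0,0,0,0,0,0,0,0,0,0,0,0,0,0,0,0,0,0,0,0,0,0,0,0,0,0,0,0,0,0,0,0,0,0,0,0,0,0,0,0,0,0,0,0,0,0,0,0,0,0,0,0,0,0,0.009,0,0,0,0,0,0,0.009,0,0,0,0,0,0,0.009,0,0,0,0,0,0,0.009,0]
}}

```text
clock: 10.15
position: [0.6275, 0.0166, 0.2168]
ee_rot: [0.97, -0.242, 0.001, -0.0]
ft_force: [-0.2, -0.7, 9.9]
grip_width: 0.003
grasp_force: 4.9
```

Run:
```python
from h import *
for i in range(2): print(knob('side'))
o=manip.get_obs();print(o['clock'],T(o)[:3,3]-[0,0,TIP],o['ft_force'])
```

```text
[(10.15, 'side', [0.543, 0.161, 0.044], 0.6, np.float64(6.189))]
[(10.25, 'side', [0.541, 0.16, 0.043], 0.59, np.float64(6.204))]
10.35 [0.62753214 0.01656411 0.04344043] [ 0.48514726 -0.49405398  9.28581089]
```

Request:
{"name": "move_arm", "arguments": {
  "plan": [0,0,0,0,0,-0.002,0,0,0,0,0,0,-0.012,0,0,0,0,0,0,-0.05,0,0,0,0,0,0,-0.1,0,0,0,0,0,0,-0.15,0,0,0,0,0,0,-0.18,0,0,0,0,0,0,-0.18,0,0,0,0,0,0,-0.18,0]
}}

```text
clock: 11.35
position: [0.6265, 0.0163, 0.3947]
ee_rot: [0.97, -0.242, -0.001, 0.0]
ft_force: [0.1, -0.4, -1.1]
grip_width: -0.004
grasp_force: 0.0
```

Run:
```python
from h import *
a=knob('side');c=manip.camera('scene');cv2.imwrite('pics/end.png',c['color'][:,:,::-1])
print([np.round(w(c,d['position']),3) for d in manip.tip_of(c,'tin')],a,knob('side'))
```

```text
[array([ 0.504, -0.196, -0.006]), array([ 0.634, -0.205,  0.002]), array([0.571, 0.05 , 0.047])] [(11.35, 'side', [0.547, 0.162, 0.047], 0.47, np.float64(6.149))] []
```

View pics/end.png

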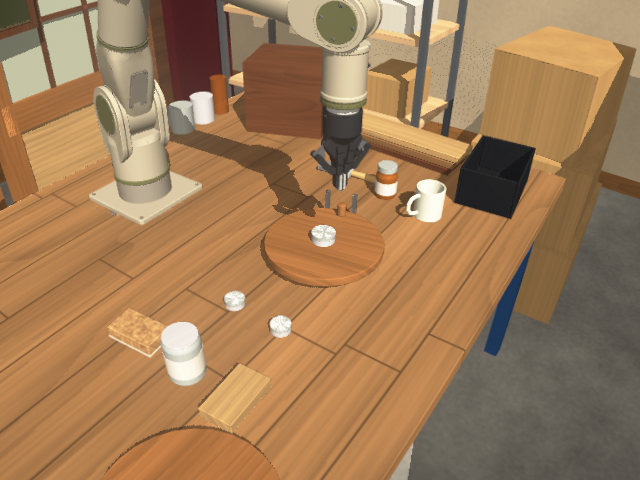

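The picture shows the knob at (341,210), between the posts at (327,200) and (354,203). The tin is still at the middle of the platter, the hand is clear and the bystanders have not moved.

```bash
python3 -c "
from h import *
print(knob('side'));print(manip.hand_in())"
```

```text
[(11.65, 'side', [0.55, 0.161, 0.045], 0.44, np.float64(6.127))]
the job is handed in; nothing more can be done
None
```

I handed the job in, but it returned no verdict. The platter spun freely past the posts once and was braked on the next pass. The last camera readings put the knob about 10–18 mm short of midway (limit 25 mm), with the tin centred and the hand clear.

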